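Set the bearing play of a golf trolley wheel

ROBOT

A 7-joint arm with a two-finger parallel gripper is mounted at the origin on the work surface. World frame = base frame: x ahead of the robot, y to its left, z up, the work surface at z = 0. Lengths are in m, angles in rad, forces in N, time in s.
With the tool pointing down it reaches from about 0.425 to 0.925 m from the base axis. Payload 6.8 kg.
Tool frame: the origin (TCP) lies between the finger pads, 19 mm behind the fingertips; this is the grasp point; z points along the fingers, y is the line along which they close (so a half turn about z gives the same grasp; the last joint's range is limited). The gripper opens to 85 mm and grips with 20 to 120 N. Pads are 22 mm wide; open, the fingers measure 114 mm over their backs; the gripper's body (76 mm by 85 mm) begins 54 mm behind the grasp point. The pads swing forward as they close: fully open they stand 13 mm farther back than shut.
Start: joints at [1.155, 0.477, 0.022, 1.555, -0.011, 1.109, -0.083], TCP at [0.205, -0.643, 0.25] pointing down, gripper open.
Joint ranges: [-2.96, 2.96], [-0.34, 2.1], [-1.41, 1.46], [0.24, 2.44], [-1.37, 4.51], [0.17, 1.92], [-2.96, 2.96]. Speed limits (rad/s): [2.39, 2.39, 3.14, 3.14, 3.14, 3.14, 3.14].

INTERFACE

Orientations are given as a unit quaternion [x, y, z, w].
In Python, from plant import readout, eyes, bot gives the robot as it stands. The module is installed in compiled form; this text tells all that it offers.
- The arm moves only by the tool jog_arm, never from a script. Its argument "series" is a list of rows, each an object with "rotation": the turn, a rotation vector about the tool's x, y, z in rad, a list of three; "translation": the shift along the tool's x, y, z in m, a list of three; "hand": the opening, from -1 (shut) to 1 (fully open). A call has 1 to 12 rows; each row shifts and turns the commanded pose from where the row before left it, along the tool's axes as they then stand; what a row does not reach is not made up. A row lasts 1/8 s, in which the tool goes at most 62.5 mm and 10.7 degrees, less where a joint would pass 70% of its speed; a pose out of reach is approached as far as the arm can. A call with a gripper value outside its range is refused whole. The fingers move at their own pace and stop on an object; "newtons" is the grip in N (left out, the last holds). Time passes only in rows, so rows that do not move let the fingers close. It gives the time, the measured TCP pose, the force, the opening and the grip force at its end, in the units of the state.
- readout.read_state(): the state, without advancing time (a new reading comes with each control period).
- eyes.read_camera(name): name is "side" or "top"; returns the picture (420x560x3 uint8, red, green, blue); there is no depth.
- eyes.camera_model(name): a dict with "mtx" (3x3 intrinsics, pixels), "rvec" (rotation vector, rad) and "tvec" (3), from world to camera coordinates, as OpenCV has them. Camera axes: x right, y down, z forward; pixel columns grow to the right and rows downward; lengths in m; the calibration is good to about 2 mm. A picture is of the moment at which its call begins. camera_model takes no time and is no camera call.
- bot.sign_off(): hands the job in; it is judged then, once.
The state is a dict: "time": time; "joints": joint angles; "joint_vel": joint speeds; "effort": joint torques, N m; "tool_pos": TCP position; "ee_rot": TCP orientation; "ft_force": force on the tool from outside, world axes, zero at the start; "moment": the same for the moment, N m; "opening": finger opening in m; "gripper_force": force on a finger pad.
Only numpy, scipy, OpenCV 4.12 (cv2) and the standard library are available. Lean on these libraries where they do the work, as an engineer would, in place of code of your own. Each camera call takes 0.05 s, during which the arm holds its last target. There are 200 camera calls.

TASK

Set the bearing of the golf trolley wheel on the axle stand: first turn the wheel by hand one full turn clockwise (seen from above), until its valve is back where it started. Then screw the knurled hub nut on the axle down (clockwise) until it bottoms out, back it off a quarter turn, and finish holding the nut there, gripped between the fingers: do not let go of it at the end. Leave the other things on the bench where they are.

Things in the scene. Friction and masses are not known exactly. Their poses are not given: they have to be found in the camera images.
- stand: fixed axle stand: a dark steel plate 160 x 160 x 20 mm with a 48 mm round post carrying the wheel, level, 50 mm above the bench. Origin: on the bench under the vertical axle, z up. The 19 mm axle end stands up through wheel and nut to 116 mm above the bench. Its place and yaw vary
- wheel_hub (a point): on the axle at the hub's top face, 82 mm above the bench; turns with the wheel, x along the first spoke. Wheel lying flat, 250 mm across, 50 to 80 mm above the bench. Three straight spokes 120 degrees apart, 14 mm wide, 62 to 80 mm above the bench; between them openings right through, clear from 26 mm (hub) to 98 mm (rim) radius: fingers in one at about 64 mm radius can push a spoke
- wheel_valve (a point): inner tip of the wheel's one brass valve stem, 8 mm thick, which juts in from the rim to 82 mm radius, 24 degrees clockwise of the first spoke; top about 80 mm above the bench
- wheel (a joint): turn of the wheel, rad: 0 at the start, grows as the wheel is turned clockwise seen from above; a full turn is 6.28. Turns freely both ways with light friction (0.15 N m) and stays where it is left
- nut_grip (a point): on the axle, at mid height of the round knurled steel hub nut (40 mm across, 26 mm high) just above the hub; turns with it, z up, x to the small dark dot 14.5 mm out on its top. Bottomed, this point is 96 mm above the bench and the nut's underside 1 mm above the hub; it rises 0.64 mm per rad unscrewed. Grip anywhere round the rim
- hub_nut (a joint): turn of the hub nut on its right-hand thread, rad: 0 when bottomed against a firm stop, grows as it is unscrewed (counterclockwise seen from above). Starts between 2.4 and 4.2. Friction 0.08 N m; stays where it is left; does not turn with the wheel. It cannot come off in use
- spare_nut: loose spare knurled nut, a plain steel ring 40 mm across, 26 mm high, bore 20 mm, lying flat on the bench by the wheel; not to be used; origin at the centre of its underside
- tape_roll: roll of paper tape, 90 mm across, 25 mm high, lying on the bench by the wheel; origin at the centre of its underside
- wrench: steel wrench lying on the bench to the left
- screwdriver: screwdriver lying on the bench to the right
- glue: small white bottle with a black cap, 44 mm across, 110 mm high, to the right
- driver_head: dark wood-type golf club head, about 110 mm across, with a short stub, to the left

How it is judged:
On the way, in this order (a step that is already met when the one before it is completed fails the run):
1. the wheel has been turned a full turn clockwise (value of joint wheel above 5.95 rad), for 0.2 s.
2. the hub nut is screwed down until it bottoms out (value of joint hub_nut below 0.1 rad), for 0.2 s.
At the end, for the whole second after the job is handed in: The nut stands a quarter turn (1.57 rad, within about 0.37) back from its bottomed position, not turning, gripped between the fingers (more than 2 N, TCP within 30 mm of its middle); the wheel stands one full clockwise turn from its start, within 0.35 rad (value of joint hub_nut between 1.2 and 1.95 rad and velocity of joint hub_nut between -0.1 and 0.1 rad/s and value of joint wheel between 5.93 and 6.63 rad and contact force between the fingers and hub_nut above 2 N and distance between the grasp point and nut_grip below 0.03 m); the arm keeps its last pose, push and grip.
It fails at once if another thing on the bench is shifted by more than 40 mm (distance of any of spare_nut, tape_roll, wrench, screwdriver, glue, driver_head from where it was at the start of the episode above 0.04 m).
It also fails if it takes over 72 s, if anything falls off the work surface, if the arm or the gripper's body presses on something with over 40 N, if the wrist force passes 120 N, or if a joint passes its speed limit or range.

## Working session

There is one attempt and no reset: what is moved stays moved. The work goes in short steps, Python scripts to look and compute and a tool call to move; the robot and the scene stay as the last step left them, time stands still between calls to the robot, and variables do not carry over. Pictures are saved under pics/ and viewed, at most 10 in all, crops included, and the job is handed in when it is done.

Besides the shell and the picture viewer there is one more tool, called after "Emit:" as name(argument=value, ...) on one line, values as JSON. jog_arm: Moves the arm, as the interface text tells. Its arguments: {"type":"object","properties":{"series":{"type":"array"},"newtons":{"type":"number"}},"required":["series"]}

```bash
mkdir -p pics; cat > h.py <<'E'
import numpy as np, cv2
from plant import readout, eyes, bot
def ray(name,uv,z):
    m=eyes.camera_model(name);K=np.array(m['mtx']);R=cv2.Rodrigues(np.array(m['rvec'],float))[0];t=np.array(m['tvec'],float).ravel()
    c=-R.T@t
    p=np.atleast_2d(np.array(uv,float));d=np.c_[p,np.ones(len(p))]@np.linalg.inv(K).T@R
    return c+d*((z-c[2])/d[:,2])[:,None]
def proj(name,P):
    m=eyes.camera_model(name)
    return cv2.projectPoints(np.array(P,float).reshape(-1,1,3),np.array(m['rvec'],float),np.array(m['tvec'],float),np.array(m['mtx'],float),None)[0][:,0]
def snap(name,f):
    im=eyes.read_camera(name)[:,:,::-1].copy();cv2.imwrite('pics/'+f,im);return im
E
python3 - <<'E'
from h import *
for n in('top','side'):
    snap(n,n+'0.png')
    m=eyes.camera_model(n);R=cv2.Rodrigues(np.array(m['rvec'],float))[0];print(n,-R.T@np.array(m['tvec']).ravel(),R[2])
s=readout.read_state();print(s)
E
```

```text
top [ 0.31833172 -0.02127158  1.43823985] [ 0.16251103  0.01040846 -0.98665183]
side [0.08063152 0.83912229 1.0744227 ] [ 0.35066551 -0.61217317 -0.70871554]
{'time': 0.1, 'joints': array([ 1.15490519,  0.47771151,  0.02233368,  1.55631699, -0.01148983,
        1.10932333, -0.08308181]), 'joint_vel': array([ 0.00010444, -0.00107272,  0.00090744, -0.00229053,  0.00016791,
       -0.00110597, -0.00103196]), 'effort': array([ 3.71988819e-03, -5.97760749e+01,  1.61313593e+00, -2.81959480e+01,
        1.27855709e-02,  4.90074905e-03,  1.89721834e-05]), 'tool_pos': array([ 0.20433998, -0.64281009,  0.24914175]), 'ee_rot': array([ 9.88177186e-01,  1.53314002e-01, -1.85462083e-04, -7.94170566e-04]), 'ft_force': array([0.79794494, 0.05088394, 0.78393482]), 'moment': array([ 0.03095312, -0.06075046, -0.04632423]), 'gripper_force': 0.0, 'opening': 0.08501192910334945}
```

View pics/top0.png

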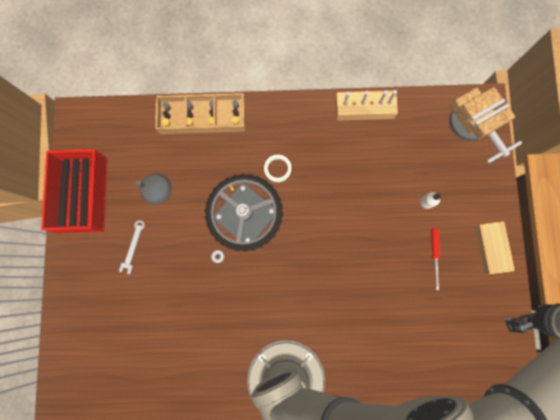

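View pics/side0.png

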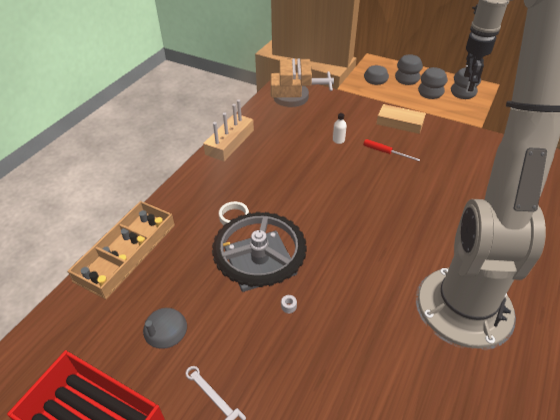

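The top view shows the wheel centred near (243,211), the brass valve near (231,188), tape at (278,168) and the spare nut at (218,257). The side view shows the wheel near (259,247). Next I'll measure the details.

```bash
python3 - <<'E'
from h import *
im=cv2.imread('pics/top0.png');s=cv2.imread('pics/side0.png')
a=cv2.resize(im[165:265,195:300],None,fx=5,fy=5,interpolation=cv2.INTER_CUBIC)
cv2.imwrite('pics/topc.png',a)
# dark tyre contour -> ellipse, plane z~0.065(max radius height)
g=im.max(2);m=((g<60)*255).astype(np.uint8);m[:165]=0;m[262:]=0;m[:,:198]=0;m[:,295:]=0
c=max(cv2.findContours(m,cv2.RETR_EXTERNAL,cv2.CHAIN_APPROX_NONE)[0],key=cv2.contourArea)
e=cv2.fitEllipse(cv2.convexHull(c));print('tyre',e)
for z in(.065,.08):
  pts=ray('top',cv2.convexHull(c)[:,0],z);cc=cv2.minEnclosingCircle(pts[:,:2].astype(np.float32));print(z,cc)
C=ray('top',[e[0]],.068)[0];print(C)
print('axle/nut proj',proj('top',[[*C[:2],.116],[*C[:2],.109]]),proj('side',[[*C[:2],.116],[*C[:2],.082]]))
hsv=cv2.cvtColor(im,cv2.COLOR_BGR2HSV)
b=((hsv[...,0]>8)&(hsv[...,0]<28)&(hsv[...,1]>110)&(hsv[...,2]>110))
yy,xx=np.nonzero(b[170:255,205:282]);print(list(zip(xx+205,yy+170))[:40])
for n,p in(('tape',(278,168)),('spare',(218,257))):print(n,ray('top',[p],.0255)[0])
E
```

```text
Traceback (most recent call last):
cv2.error: OpenCV(4.12.0) /io/opencv/modules/imgproc/src/shapedescr.cpp:361: error: (-201:Incorrect size of input array) There should be at least 5 points to fit the ellipse in function 'fitEllipseNoDirect'
```

View pics/topc.png

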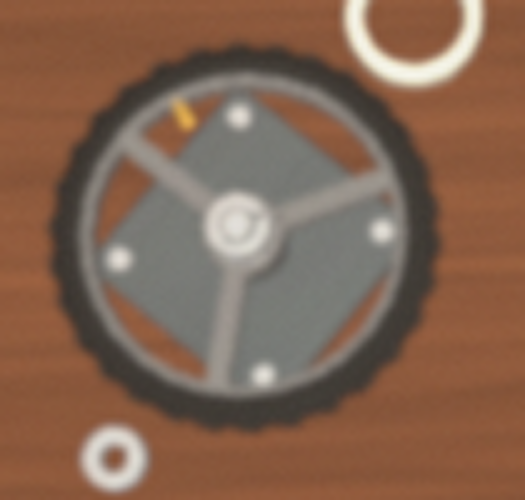

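The crop shows the hub at about (238,222), the brass valve tip at (190,128), and spokes ending near (130,140), (385,180) and (220,380).

```bash
python3 - <<'E'
from h import *
im=cv2.imread('pics/top0.png')
g=im[...,2];m=((g<85)*255).astype(np.uint8);m[:170]=0;m[255:]=0;m[:,:203]=0;m[:,286:]=0
c=max(cv2.findContours(m,cv2.RETR_EXTERNAL,cv2.CHAIN_APPROX_NONE)[0],key=len)
h=cv2.convexHull(c)
e=cv2.fitEllipse(h);print('tyre',e)
C=ray('top',[e[0]],.065)[0];print(C)
pts=ray('top',h[:,0],.068);print(cv2.minEnclosingCircle(pts[:,:2].astype(np.float32)))
print('axle/nut proj',proj('top',[[*C[:2],.116],[*C[:2],.109]]),'crop',(proj('top',[[*C[:2],.116]])-[195,165])*5,proj('side',[[*C[:2],.116],[*C[:2],.082]]))
def P(x,y,z): return ray('top',[[195+(x-2)/5,165+(y-2)/5]],z)[0]
print('axle top',P(235,223,.116))
for n,q,z in(('valve',(190,128),.078),('s1',(130,140),.08),('s2',(385,180),.08),('s3',(220,380),.08)):
    d=P(*q,z)-C;print(n,np.hypot(*d[:2]),np.degrees(np.arctan2(d[1],d[0])))
for n,p in(('tape',(277.5,168)),('spare',(217.7,256.5))):print(n,ray('top',[p],.0255)[0]-C)
s=cv2.imread('pics/side0.png')
cv2.imwrite('pics/sc.png',cv2.resize(s[200:295,205:315],None,fx=6,fy=6,interpolation=cv2.INTER_CUBIC))
E
```

```text
tyre ((243.32603454589844, 212.18605041503906), (75.96394348144531, 76.68997955322266), 50.698604583740234)
[0.53204137 0.1190402  0.065     ]
((0.5335312485694885, 0.11808570474386215), 0.12487920373678207)
axle/nut proj [[241.62447698 209.71375372]
 [241.86554729 210.06401946]] crop [[233.12238492 223.56876862]] [[260.16654928 234.55421866]
 [260.61487984 242.98631955]]
axle top [0.53366319 0.11909855 0.116     ]
valve 0.07784884127917929 24.661817442101395
s1 0.09530580712603925 48.15357273454756
s2 0.09827349349135941 -70.60519475875986
s3 0.09387672775028522 171.12365065361558
tape [ 0.15371157 -0.11320463 -0.0395    ]
spare [-0.13804393  0.08964532 -0.0395    ]
```

View pics/sc.png

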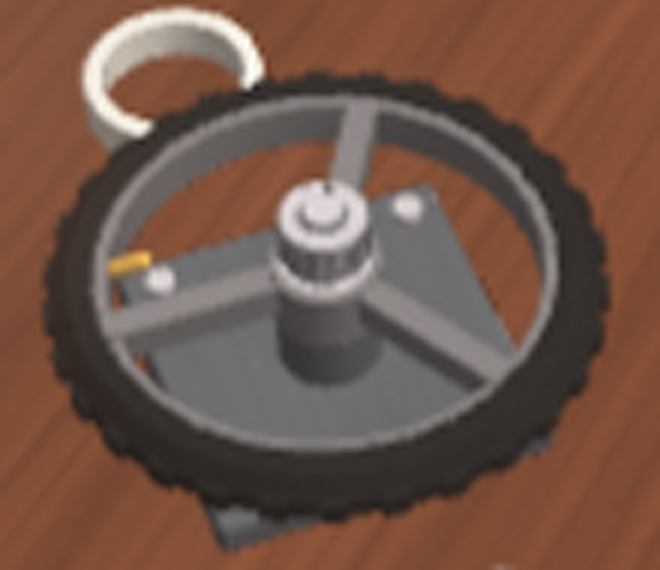

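The axle is at about (0.533, 0.119), and both views agree. The spokes lie at 49°, -71° and 169°, and the valve at 25°. First I yaw the tool to 90°, so tool x is world y and tool y is world x. Then I travel with the hand shut.

Emit:
jog_arm(series=[{"rotation": [0, 0, -0.18], "translation": [0, 0, 0], "hand": -1}, {"rotation": [0, 0, -0.18], "translation": [0, 0, 0], "hand": -1}, {"rotation": [0, 0, -0.18], "translation": [0, 0, 0], "hand": -1}, {"rotation": [0, 0, -0.18], "translation": [0, 0, 0], "hand": -1}, {"rotation": [0, 0, -0.18], "translation": [0, 0, 0], "hand": -1}, {"rotation": [0, 0, -0.18], "translation": [0, 0, 0], "hand": -1}, {"rotation": [0, 0, -0.18], "translation": [0, 0, 0], "hand": -1}, {"rotation": [0, 0, 0], "translation": [0.043, 0.037, 0], "hand": -1}, {"rotation": [0, 0, 0], "translation": [0.043, 0.037, 0], "hand": -1}, {"rotation": [0, 0, 0], "translation": [0.043, 0.037, 0], "hand": -1}, {"rotation": [0, 0, 0], "translation": [0.043, 0.037, 0], "hand": -1}, {"rotation": [0, 0, 0], "translation": [0.043, 0.037, 0], "hand": -1}], newtons=30)

```text
time: 1.6
tool_pos: [0.3909, -0.4272, 0.2497]
ee_rot: [0.708, 0.706, -0.0, -0.0]
ft_force: [0.5, 0.4, -0.2]
opening: -0.0
gripper_force: 0.0
```

Emit:
jog_arm(series=[{"rotation": [0, 0, 0], "translation": [0.05, 0.01, 0], "hand": -1}, {"rotation": [0, 0, 0], "translation": [0.05, 0.01, 0], "hand": -1}, {"rotation": [0, 0, 0], "translation": [0.05, 0.01, 0], "hand": -1}, {"rotation": [0, 0, 0], "translation": [0.05, 0.01, 0], "hand": -1}, {"rotation": [0, 0, 0], "translation": [0.05, 0.01, 0], "hand": -1}, {"rotation": [0, 0, 0], "translation": [0.05, 0.01, 0], "hand": -1}, {"rotation": [0, 0, 0], "translation": [0.05, 0.01, 0], "hand": -1}, {"rotation": [0, 0, 0], "translation": [0.05, 0.01, 0], "hand": -1}, {"rotation": [0, 0, 0], "translation": [0.05, 0.01, 0], "hand": -1}, {"rotation": [0, 0, 0], "translation": [0.05, 0.01, 0], "hand": -1}, {"rotation": [0, 0, 0], "translation": [0.05, 0.01, 0], "hand": -1}, {"rotation": [0, 0, 0], "translation": [0.05, 0.01, 0], "hand": -1}])

```text
time: 3.1
tool_pos: [0.512, 0.1721, 0.2497]
ee_rot: [0.708, 0.706, -0.0, 0.0]
ft_force: [0.6, -0.9, 0.1]
opening: 0.0
gripper_force: 0.0
```

```bash
cat >> h.py <<'E'
from scipy.spatial.transform import Rotation as Ro
C=np.array([.533,.119])
def st():
    s=readout.read_state();R=Ro.from_quat(s['ee_rot']).as_matrix()
    d=s['tool_pos'][:2]-C
    print('t %.2f'%s['time'],'pos',s['tool_pos'].round(4),'yaw',np.degrees(np.arctan2(R[1,0],R[0,0])).round(2),'zax',R[:,2].round(3),'pol',np.hypot(*d).round(4),np.degrees(np.arctan2(d[1],d[0])).round(1))
    print('j',s['joints'].round(2),'F',s['ft_force'].round(1),'M',s['moment'].round(2),'op',round(s['opening'],4),'gf',round(s['gripper_force'],1))
    return s
E
python3 -c "
from h import *
st()"
```

```text
t 3.10 pos [0.512  0.1721 0.2497] yaw 89.8 zax [-0. -0. -1.] pol 0.0571 111.6
j [ 0.13  0.33 -0.7   1.84  0.24  1.05 -0.66] F [ 0.6 -0.9  0.1] M [-0.04 -0.06 -0.06] op 0.0 gf 0.0
```

Emit:
jog_arm(series=[{"rotation": [0, 0, 0], "translation": [0.0075, 0, 0.045], "hand": -1}, {"rotation": [0, 0, 0], "translation": [0, 0, 0.045], "hand": -1}, {"rotation": [0, 0, 0], "translation": [0, 0, 0.04], "hand": -1}, {"rotation": [0, 0, 0], "translation": [0, 0, 0.03], "hand": -1}, {"rotation": [0, 0, 0], "translation": [0, 0, 0.018], "hand": -1}, {"rotation": [0, 0, 0], "translation": [0, 0, 0], "hand": -1}])

```text
time: 3.85
tool_pos: [0.5113, 0.178, 0.0711]
ee_rot: [0.708, 0.706, -0.001, -0.0]
ft_force: [0.4, -0.0, 0.6]
opening: 0.0001
gripper_force: 0.0
```

```bash
python3 - <<'E'
from h import *
s=st()
a=np.radians(np.arange(109,109-421,-10));p=C+.064*np.c_[np.cos(a),np.sin(a)]
p=np.round(p,3);d=np.diff(np.vstack([np.round(s['tool_pos'][:2],3),p]),axis=0)
for i,(x,y) in enumerate(d):print(int(round(np.degrees(a[i]))),'[%.3f,%.3f]'%(y,x),end=' ')
E
```

```text
t 3.85 pos [0.5113 0.178  0.0711] yaw 89.83 zax [-0.002 -0.001 -1.   ] pol 0.0629 110.2
j [ 0.    0.57 -0.58  1.98  0.46  0.73 -0.86] F [ 0.4 -0.   0.6] M [ 0.    0.03 -0.01] op 0.0001 gf 0.0
109 [0.002,0.001] 99 [0.002,0.011] 89 [0.001,0.011] 79 [-0.001,0.011] 69 [-0.003,0.011] 59 [-0.005,0.010] 49 [-0.007,0.009] 39 [-0.008,0.008] 29 [-0.009,0.006] 19 [-0.010,0.005] 9 [-0.011,0.002] -1 [-0.011,0.001] -11 [-0.011,-0.001] -21 [-0.011,-0.003] -31 [-0.010,-0.005] -41 [-0.009,-0.007] -51 [-0.008,-0.008] -61 [-0.006,-0.009] -71 [-0.005,-0.010] -81 [-0.002,-0.011] -91 [-0.001,-0.011] -101 [0.001,-0.011] -111 [0.003,-0.011] -121 [0.005,-0.010] -131 [0.007,-0.009] -141 [0.008,-0.008] -151 [0.009,-0.006] -161 [0.010,-0.005] -171 [0.011,-0.002] -181 [0.011,-0.001] -191 [0.011,0.001] -201 [0.011,0.003] -211 [0.010,0.005] -221 [0.009,0.007] -231 [0.008,0.008] -241 [0.006,0.009] -251 [0.005,0.010] -261 [0.002,0.011] -271 [0.001,0.011] -281 [-0.001,0.011] -291 [-0.003,0.011] -301 [-0.005,0.010] -311 [-0.007,0.009]
```

Emit:
jog_arm(series=[{"rotation": [0, 0, 0], "translation": [0.002, 0.001, 0], "hand": -1}, {"rotation": [0, 0, 0], "translation": [0.002, 0.011, 0], "hand": -1}, {"rotation": [0, 0, 0], "translation": [0.001, 0.011, 0], "hand": -1}, {"rotation": [0, 0, 0], "translation": [-0.001, 0.011, 0], "hand": -1}, {"rotation": [0, 0, 0], "translation": [-0.003, 0.011, 0], "hand": -1}, {"rotation": [0, 0, 0], "translation": [-0.005, 0.01, 0], "hand": -1}, {"rotation": [0, 0, 0], "translation": [-0.007, 0.009, 0], "hand": -1}, {"rotation": [0, 0, 0], "translation": [-0.008, 0.008, 0], "hand": -1}, {"rotation": [0, 0, 0], "translation": [-0.009, 0.006, 0], "hand": -1}])

```text
time: 4.97
tool_pos: [0.5904, 0.1498, 0.072]
ee_rot: [0.708, 0.706, 0.0, -0.0]
ft_force: [-3.2, 2.8, -0.3]
opening: 0.0001
gripper_force: 1.5
```

```bash
python3 - <<'E'
from h import *
st()
im=snap('side','s1.png')
cv2.imwrite('pics/s1c.png',cv2.resize(im[180:300,200:320],None,fx=4,fy=4,interpolation=cv2.INTER_CUBIC))
E
```

```text
t 4.97 pos [0.5904 0.1498 0.072 ] yaw 89.84 zax [ 0.     0.001 -1.   ] pol 0.0652 28.2
j [ 0.06  0.65 -0.56  1.82  0.46  0.8  -0.74] F [-3.2  2.8 -0.3] M [ 0.56  0.6  -0.06] op 0.0001 gf 1.5
```

View pics/s1c.png

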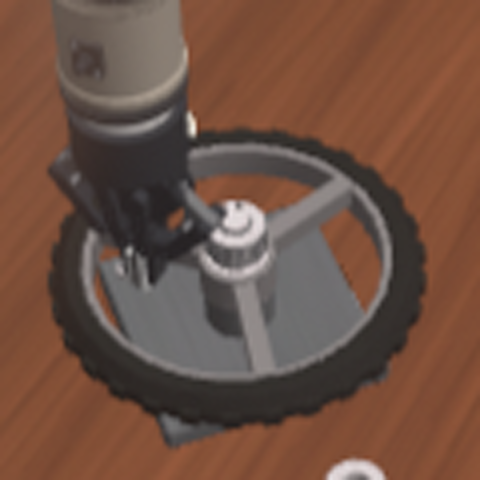

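The fingers are in the opening and the spokes have rotated clockwise, with a push of about 4 N. I'll carry on round.

Emit:
jog_arm(series=[{"rotation": [0, 0, 0], "translation": [-0.01, 0.005, 0], "hand": -1}, {"rotation": [0, 0, 0], "translation": [-0.011, 0.002, 0], "hand": -1}, {"rotation": [0, 0, 0], "translation": [-0.011, 0.001, 0], "hand": -1}, {"rotation": [0, 0, 0], "translation": [-0.011, -0.001, 0], "hand": -1}, {"rotation": [0, 0, 0], "translation": [-0.011, -0.003, 0], "hand": -1}, {"rotation": [0, 0, 0], "translation": [-0.01, -0.005, 0], "hand": -1}, {"rotation": [0, 0, 0], "translation": [-0.009, -0.007, 0], "hand": -1}, {"rotation": [0, 0, 0], "translation": [-0.008, -0.008, 0], "hand": -1}, {"rotation": [0, 0, 0], "translation": [-0.006, -0.009, 0], "hand": -1}, {"rotation": [0, 0, 0], "translation": [-0.005, -0.01, 0], "hand": -1}, {"rotation": [0, 0, 0], "translation": [-0.002, -0.011, 0], "hand": -1}, {"rotation": [0, 0, 0], "translation": [-0.001, -0.011, 0], "hand": -1}])

```text
time: 6.52
tool_pos: [0.5321, 0.0549, 0.0721]
ee_rot: [0.708, 0.706, 0.0, 0.0]
ft_force: [3.2, 1.0, 0.2]
opening: -0.0
gripper_force: 1.6
```

Emit:
jog_arm(series=[{"rotation": [0, 0, 0], "translation": [0.001, -0.011, 0], "hand": -1}, {"rotation": [0, 0, 0], "translation": [0.003, -0.011, 0], "hand": -1}, {"rotation": [0, 0, 0], "translation": [0.005, -0.01, 0], "hand": -1}, {"rotation": [0, 0, 0], "translation": [0.007, -0.009, 0], "hand": -1}, {"rotation": [0, 0, 0], "translation": [0.008, -0.008, 0], "hand": -1}, {"rotation": [0, 0, 0], "translation": [0.009, -0.006, 0], "hand": -1}, {"rotation": [0, 0, 0], "translation": [0.01, -0.005, 0], "hand": -1}, {"rotation": [0, 0, 0], "translation": [0.011, -0.002, 0], "hand": -1}, {"rotation": [0, 0, 0], "translation": [0.011, -0.001, 0], "hand": -1}, {"rotation": [0, 0, 0], "translation": [0.011, 0.001, 0], "hand": -1}, {"rotation": [0, 0, 0], "translation": [0.011, 0.003, 0], "hand": -1}, {"rotation": [0, 0, 0], "translation": [0.01, 0.005, 0], "hand": -1}])

```text
time: 8.02
tool_pos: [0.4785, 0.1528, 0.0717]
ee_rot: [0.708, 0.706, -0.001, -0.0]
ft_force: [-1.0, -3.7, 0.2]
opening: -0.0003
gripper_force: 1.8
```

```bash
python3 -c "
from h import *
st()"
```

```text
t 8.03 pos [0.4785 0.1528 0.0717] yaw 89.83 zax [-0.001 -0.001 -1.   ] pol 0.0642 148.2
j [ 0.05  0.52 -0.59  2.07  0.46  0.68 -0.85] F [-1.  -3.7  0.2] M [-0.86  0.21 -0.04] op -0.0003 gf 1.8
```

Emit:
jog_arm(series=[{"rotation": [0, 0, 0], "translation": [0.009, 0.007, 0], "hand": -1}, {"rotation": [0, 0, 0], "translation": [0.008, 0.008, 0], "hand": -1}, {"rotation": [0, 0, 0], "translation": [0.006, 0.009, 0], "hand": -1}, {"rotation": [0, 0, 0], "translation": [0.005, 0.01, 0], "hand": -1}, {"rotation": [0, 0, 0], "translation": [0.002, 0.009, 0], "hand": -1}, {"rotation": [0, 0, 0], "translation": [0.001, 0.007, 0], "hand": -1}, {"rotation": [0, 0, 0], "translation": [0, 0.005, 0], "hand": -1}, {"rotation": [0, 0, 0], "translation": [0, 0.003, 0], "hand": -1}, {"rotation": [0, 0, 0], "translation": [0, 0, 0], "hand": -1}])

```text
time: 9.15
tool_pos: [0.5378, 0.1835, 0.0723]
ee_rot: [0.708, 0.706, 0.001, 0.0]
ft_force: [-0.5, -0.2, -0.3]
opening: 0.0002
gripper_force: 0.3
```

```bash
cat >> h.py <<'E'
def valve(n):
    im=eyes.read_camera(n)[:,:,::-1].copy();h=cv2.cvtColor(im,cv2.COLOR_BGR2HSV)
    c=proj(n,[[*C,.078]])[0]
    b=(h[...,0]>14)&(h[...,0]<28)&(h[...,1]>130)&(h[...,2]>120)
    yy,xx=np.nonzero(b);P=ray(n,np.c_[xx,yy],.078) if len(xx) else np.zeros((0,3))
    d=P[:,:2]-C;r=np.hypot(*d.T);k=(r>.07)&(r<.11)
    print(n,'valve px',k.sum(),'ang',np.degrees(np.arctan2(*d[k].mean(0)[::-1])).round(1) if k.any() else None,'r',r[k].mean() if k.any() else None)
    return im
E
python3 - <<'E'
from h import *
st()
for n in('top','side'):
    im=valve(n);cv2.imwrite('pics/%s2.png'%n,im)
# reference from first pictures
import h as H
class F:
    camera_model=staticmethod(eyes.camera_model)
    @staticmethod
    def read_camera(n): return cv2.imread('pics/%s0.png'%n)[:,:,::-1]
H.eyes=F
for n in('top','side'): valve(n)
a=cv2.imread('pics/top2.png')[165:265,190:300];cv2.imwrite('pics/t2c.png',cv2.resize(a,None,fx=5,fy=5,interpolation=cv2.INTER_CUBIC))
E
```

```text
t 9.15 pos [0.5378 0.1835 0.0723] yaw 89.82 zax [ 0.001  0.001 -1.   ] pol 0.0647 85.8
j [ 0.    0.6  -0.58  1.92  0.47  0.76 -0.84] F [-0.5 -0.2 -0.3] M [0.07 0.14 0.01] op 0.0002 gf 0.3
top valve px 0 ang None r None
side valve px 19 ang 42.8 r 0.09292072802763374
top valve px 18 ang 25.0 r 0.08520517142640059
side valve px 17 ang 26.6 r 0.09201358017293404
```

View pics/t2c.png

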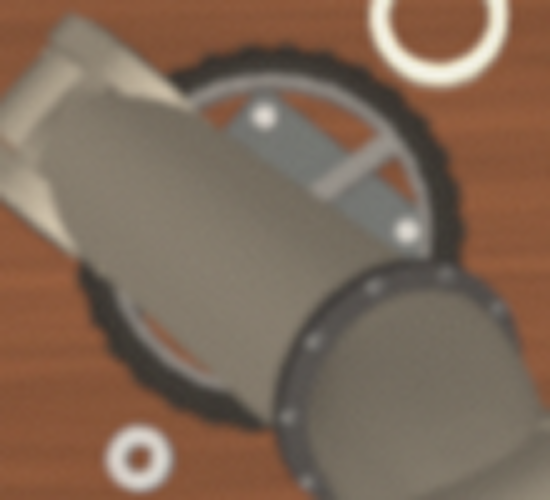

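The valve is 16° short: the side view reads 42.8° against 26.6° at the start. One more slow push of 16° should finish it, then I'll back off and lift.

Emit:
jog_arm(series=[{"rotation": [0, 0, 0], "translation": [0, 0.006, 0], "hand": -1}, {"rotation": [0, 0, 0], "translation": [-0.001, 0.005, 0], "hand": -1}, {"rotation": [0, 0, 0], "translation": [-0.002, 0.004, 0], "hand": -1}, {"rotation": [0, 0, 0], "translation": [-0.001, 0.002, 0], "hand": -1}, {"rotation": [0, 0, 0], "translation": [0, 0, 0], "hand": -1}, {"rotation": [0, 0, 0], "translation": [0, 0, 0], "hand": -1}])

```text
time: 10.0
tool_pos: [0.5548, 0.1793, 0.0723]
ee_rot: [0.708, 0.706, 0.001, 0.0]
ft_force: [0.2, 0.4, -0.1]
opening: -0.0003
gripper_force: 0.1
```

```bash
python3 -c "
from h import *
st();valve('side')"
```

```text
t 10.00 pos [0.5548 0.1793 0.0723] yaw 89.82 zax [ 0.002  0.001 -1.   ] pol 0.0641 70.2
j [ 0.01  0.62 -0.57  1.88  0.47  0.77 -0.82] F [ 0.2  0.4 -0.1] M [-0.    0.05  0.04] op -0.0003 gf 0.1
side valve px 7 ang 27.1 r 0.09376966950226395
```

The valve is back at about 27°. I'll lift, open, go over the nut and pre-wind the wrist counterclockwise.

Emit:
jog_arm(series=[{"rotation": [0, 0, 0], "translation": [0.001, -0.005, 0], "hand": -1}, {"rotation": [0, 0, 0], "translation": [0, 0, -0.03], "hand": -1}, {"rotation": [0, 0, 0], "translation": [0, 0, -0.05], "hand": -1}, {"rotation": [0, 0, 0], "translation": [-0.03, -0.008, -0.048], "hand": 1}, {"rotation": [0, 0, 0], "translation": [-0.031, -0.008, 0], "hand": 1}, {"rotation": [0, 0, 0], "translation": [0, 0, 0], "hand": 1}])

```text
time: 10.8
tool_pos: [0.5326, 0.1163, 0.2004]
ee_rot: [0.71, 0.705, -0.0, 0.001]
ft_force: [0.0, -0.0, 0.2]
opening: 0.0542
gripper_force: 0.0
```

Emit:
jog_arm(series=[{"rotation": [0, 0, -0.18], "translation": [0, 0, 0], "hand": 1}, {"rotation": [0, 0, -0.18], "translation": [0, 0, 0], "hand": 1}, {"rotation": [0, 0, -0.18], "translation": [0, 0, 0], "hand": 1}, {"rotation": [0, 0, -0.18], "translation": [0, 0, 0], "hand": 1}, {"rotation": [0, 0, -0.18], "translation": [0, 0, 0], "hand": 1}, {"rotation": [0, 0, -0.18], "translation": [0, 0, 0], "hand": 1}, {"rotation": [0, 0, -0.18], "translation": [0, 0, 0], "hand": 1}, {"rotation": [0, 0, -0.18], "translation": [0, 0, 0], "hand": 1}, {"rotation": [0, 0, 0], "translation": [0, 0, 0], "hand": 1}])

```text
time: 11.92
tool_pos: [0.5325, 0.1201, 0.1996]
ee_rot: [0.067, 0.998, 0.001, -0.0]
ft_force: [-0.4, -0.5, 0.4]
opening: 0.0858
gripper_force: 0.0
```

```bash
python3 - <<'E'
from h import *
s=st();valve('side');valve('top')
R=Ro.from_quat(s['ee_rot']).as_matrix();print('to target, tool axes',R.T@(np.array([.533,.119,.108])-s['tool_pos']))
E
```

```text
t 11.93 pos [0.5325 0.1201 0.1996] yaw 172.29 zax [-0.001  0.001 -1.   ] pol 0.0012 113.4
j [ 0.43  0.5  -0.99  1.87  0.49  1.04  0.67] F [-0.4 -0.5  0.4] M [-0.03 -0.01 -0.01] op 0.0858 gf 0.0
side valve px 18 ang 26.9 r 0.09246912850537933
top valve px 0 ang None r None
to target, tool axes [-0.00068178 -0.00108585  0.09163129]
```

The wheel is good: the valve reads 26.9° against 26.6° at the start. Counterclockwise motion raises j7, so I'll wind on further and then descend.

Emit:
jog_arm(series=[{"rotation": [0, 0, -0.18], "translation": [0, 0, 0], "hand": 1}, {"rotation": [0, 0, -0.18], "translation": [0, 0, 0], "hand": 1}, {"rotation": [0, 0, -0.18], "translation": [0, 0, 0], "hand": 1}, {"rotation": [0, 0, -0.18], "translation": [0, 0, 0], "hand": 1}, {"rotation": [0, 0, -0.18], "translation": [0, 0, 0], "hand": 1}, {"rotation": [0, 0, -0.18], "translation": [0, 0, 0], "hand": 1}, {"rotation": [0, 0, -0.18], "translation": [0, 0, 0], "hand": 1}, {"rotation": [0, 0, -0.18], "translation": [0, 0, 0], "hand": 1}, {"rotation": [0, 0, -0.18], "translation": [0, 0, 0], "hand": 1}, {"rotation": [0, 0, 0], "translation": [0, 0, 0], "hand": 1}])

```text
time: 13.28
tool_pos: [0.5327, 0.1195, 0.1997]
ee_rot: [-0.675, 0.738, 0.0, -0.0]
ft_force: [0.2, -0.3, 0.4]
opening: 0.0855
gripper_force: 0.0
```

```bash
python3 - <<'E'
from h import *
s=st()
R=Ro.from_quat(s['ee_rot']).as_matrix();print('to target, tool axes',R.T@(np.array([.533,.119,.108])-s['tool_pos']))
E
```

```text
t 13.28 pos [0.5327 0.1195 0.1997] yaw -95.05 zax [-0.001  0.    -1.   ] pol 0.0005 122.2
j [ 0.61  0.71 -1.33  1.86  0.74  1.2   2.08] F [ 0.2 -0.3  0.4] M [-0.02 -0.03 -0.07] op 0.0855 gf 0.0
to target, tool axes [ 0.00046804 -0.00039532  0.09169499]
```

Emit:
jog_arm(series=[{"rotation": [0, 0, 0], "translation": [0, 0, 0.03], "hand": 1}, {"rotation": [0, 0, 0], "translation": [0, 0, 0.03], "hand": 1}, {"rotation": [0, 0, 0], "translation": [0, 0, 0.02], "hand": 1}, {"rotation": [0, 0, 0], "translation": [0, 0, 0.0115], "hand": 1}, {"rotation": [0, 0, 0], "translation": [0, 0, 0], "hand": 1}])

```text
time: 13.9
tool_pos: [0.5327, 0.1193, 0.1082]
ee_rot: [-0.676, 0.737, 0.0, -0.0]
ft_force: [0.3, 0.4, 0.4]
opening: 0.0852
gripper_force: 0.0
```

Emit:
jog_arm(series=[{"rotation": [0, 0, 0], "translation": [0, 0, 0], "hand": -1}, {"rotation": [0, 0, 0], "translation": [0, 0, 0], "hand": -1}, {"rotation": [0, 0, 0], "translation": [0, 0, 0], "hand": -1}, {"rotation": [0, 0, 0], "translation": [0, 0, 0], "hand": -1}, {"rotation": [0, 0, 0], "translation": [0, 0, 0], "hand": -1}, {"rotation": [0, 0, 0], "translation": [0, 0, 0], "hand": -1}], newtons=30)

```text
time: 14.65
tool_pos: [0.5339, 0.1193, 0.1094]
ee_rot: [-0.676, 0.737, -0.001, 0.001]
ft_force: [2.1, -0.4, 5.7]
opening: 0.0385
gripper_force: 31.5
```

```bash
python3 -c "
from h import *
st()"
```

```text
t 14.65 pos [0.5339 0.1193 0.1094] yaw -94.89 zax [ 0.002  0.    -1.   ] pol 0.001 17.3
j [ 0.53  0.8  -1.22  1.93  0.87  1.07  1.99] F [ 2.1 -0.4  5.7] M [-0.26 -0.34 -0.  ] op 0.0385 gf 31.5
```

Gripped, with a 38.5 mm opening and 31 N. Now I'll screw the nut down clockwise.

Emit:
jog_arm(series=[{"rotation": [0, 0, 0.17], "translation": [0, 0, 0.0001], "hand": -1}, {"rotation": [0, 0, 0.17], "translation": [0, 0, 0.0001], "hand": -1}, {"rotation": [0, 0, 0.17], "translation": [0, 0, 0.0001], "hand": -1}, {"rotation": [0, 0, 0.17], "translation": [0, 0, 0.0001], "hand": -1}, {"rotation": [0, 0, 0.17], "translation": [0, 0, 0.0001], "hand": -1}, {"rotation": [0, 0, 0.17], "translation": [0, 0, 0.0001], "hand": -1}, {"rotation": [0, 0, 0.17], "translation": [0, 0, 0.0001], "hand": -1}, {"rotation": [0, 0, 0.17], "translation": [0, 0, 0.0001], "hand": -1}, {"rotation": [0, 0, 0.17], "translation": [0, 0, 0.0001], "hand": -1}, {"rotation": [0, 0, 0.17], "translation": [0, 0, 0.0001], "hand": -1}, {"rotation": [0, 0, 0.17], "translation": [0, 0, 0.0001], "hand": -1}, {"rotation": [0, 0, 0.17], "translation": [0, 0, 0.0001], "hand": -1}])

```text
time: 16.15
tool_pos: [0.5326, 0.1222, 0.1082]
ee_rot: [0.275, 0.961, 0.002, 0.0]
ft_force: [-1.1, 6.5, 3.7]
opening: 0.0393
gripper_force: 31.4
```

```bash
python3 -c "
from h import *
st()"
```

```text
t 16.15 pos [0.5326 0.1222 0.1082] yaw 148.08 zax [ 0.001  0.004 -1.   ] pol 0.0032 97.5
j [ 0.28  0.58 -0.8   1.94  0.54  0.85  0.2 ] F [-1.1  6.5  3.7] M [1.16 0.34 0.11] op 0.0393 gf 31.4
```

Mz of about 0.1 means it is still turning freely. I'll go on in smaller steps and watch the moment.

Emit:
jog_arm(series=[{"rotation": [0, 0, 0.1], "translation": [0, 0, 0], "hand": -1}, {"rotation": [0, 0, 0.1], "translation": [0, 0, 0.0001], "hand": -1}, {"rotation": [0, 0, 0.1], "translation": [0, 0, 0], "hand": -1}, {"rotation": [0, 0, 0.1], "translation": [0, 0, 0.0001], "hand": -1}])

```text
time: 16.65
tool_pos: [0.5331, 0.1227, 0.108]
ee_rot: [0.459, 0.888, 0.003, -0.0]
ft_force: [0.1, 7.0, 2.6]
opening: 0.0386
gripper_force: 31.3
```

```bash
python3 -c "
from h import *
st()"
```

```text
t 16.65 pos [0.5331 0.1227 0.108 ] yaw 125.3 zax [ 0.002  0.005 -1.   ] pol 0.0037 88.3
j [ 0.21  0.55 -0.7   1.95  0.48  0.81 -0.14] F [0.1 7.  2.6] M [ 1.33 -0.07  0.09] op 0.0386 gf 31.3
```

Emit:
jog_arm(series=[{"rotation": [0, 0, 0.1], "translation": [0, 0, 0], "hand": -1}, {"rotation": [0, 0, 0.1], "translation": [0, 0, 0.0001], "hand": -1}, {"rotation": [0, 0, 0.1], "translation": [0, 0, 0], "hand": -1}, {"rotation": [0, 0, 0.1], "translation": [0, 0, 0.0001], "hand": -1}])

```text
time: 17.15
tool_pos: [0.5338, 0.1229, 0.1078]
ee_rot: [0.627, 0.779, 0.003, -0.0]
ft_force: [2.2, 7.7, 1.7]
opening: 0.0387
gripper_force: 31.2
```

```bash
python3 -c "
from h import *
st()"
```

```text
t 17.15 pos [0.5338 0.1229 0.1078] yaw 102.39 zax [ 0.003  0.005 -1.   ] pol 0.004 78.9
j [ 0.14  0.52 -0.61  1.95  0.41  0.79 -0.48] F [2.2 7.7 1.7] M [ 1.48 -0.54  0.1 ] op 0.0387 gf 31.2
```

Emit:
jog_arm(series=[{"rotation": [0, 0, 0.1], "translation": [0, 0, 0], "hand": -1}, {"rotation": [0, 0, 0.1], "translation": [0, 0, 0.0001], "hand": -1}, {"rotation": [0, 0, 0.1], "translation": [0, 0, 0], "hand": -1}])

```text
time: 17.52
tool_pos: [0.5343, 0.123, 0.1077]
ee_rot: [0.736, 0.677, 0.004, -0.001]
ft_force: [4.4, 6.6, -1.0]
opening: 0.0386
gripper_force: 31.1
```

```bash
python3 -c "
from h import *
st()"
```

```text
t 17.52 pos [0.5343 0.123  0.1077] yaw 85.2 zax [ 0.004  0.006 -1.   ] pol 0.0042 71.9
j [ 0.09  0.51 -0.54  1.95  0.36  0.77 -0.74] F [ 4.4  6.6 -1. ] M [ 1.49 -0.96  0.1 ] op 0.0386 gf 31.1
```

Emit:
jog_arm(series=[{"rotation": [0, 0, 0.1], "translation": [0, 0, 0], "hand": -1}, {"rotation": [0, 0, 0.1], "translation": [0, 0, 0.0001], "hand": -1}, {"rotation": [0, 0, 0.1], "translation": [0, 0, 0], "hand": -1}])

```text
time: 17.9
tool_pos: [0.5349, 0.1228, 0.1076]
ee_rot: [0.829, 0.559, 0.004, -0.001]
ft_force: [5.6, 7.2, -3.2]
opening: 0.0389
gripper_force: 30.9
```

```bash
python3 -c "
from h import *
st()"
```

```text
t 17.90 pos [0.5349 0.1228 0.1076] yaw 68.0 zax [ 0.005  0.005 -1.   ] pol 0.0043 64.1
j [ 0.03  0.49 -0.47  1.96  0.31  0.75 -1.  ] F [ 5.6  7.2 -3.2] M [ 1.47 -1.32  0.1 ] op 0.0389 gf 30.9
```

Emit:
jog_arm(series=[{"rotation": [0, 0, 0.1], "translation": [0, 0, 0.0002], "hand": -1}, {"rotation": [0, 0, 0.1], "translation": [0, 0, 0.0002], "hand": -1}, {"rotation": [0, 0, 0.1], "translation": [0, 0, 0.0001], "hand": -1}])

```text
time: 18.27
tool_pos: [0.5353, 0.1225, 0.1073]
ee_rot: [0.903, 0.429, 0.004, -0.001]
ft_force: [5.8, 6.8, -1.8]
opening: 0.0389
gripper_force: 31.0
```

```bash
python3 -c "
from h import *
st()"
```

```text
t 18.27 pos [0.5353 0.1225 0.1073] yaw 50.79 zax [ 0.006  0.005 -1.   ] pol 0.0042 56.6
j [-0.02  0.48 -0.4   1.96  0.26  0.74 -1.26] F [ 5.8  6.8 -1.8] M [ 1.17 -1.31  0.02] op 0.0389 gf 31.0
```

Emit:
jog_arm(series=[{"rotation": [0, 0, 0.1], "translation": [0, 0, 0.0001], "hand": -1}, {"rotation": [0, 0, 0.1], "translation": [0, 0, 0.0001], "hand": -1}, {"rotation": [0, 0, 0.1], "translation": [0, 0, 0.0001], "hand": -1}])

```text
time: 18.65
tool_pos: [0.5357, 0.1221, 0.1071]
ee_rot: [0.957, 0.289, 0.004, -0.001]
ft_force: [7.1, 4.7, -0.4]
opening: 0.0387
gripper_force: 31.0
```

```bash
python3 -c "
from h import *
st()"
```

```text
t 18.65 pos [0.5357 0.1221 0.1071] yaw 33.58 zax [ 0.007  0.005 -1.   ] pol 0.0041 48.8
j [-0.08  0.47 -0.32  1.96  0.22  0.73 -1.51] F [ 7.1  4.7 -0.4] M [ 0.88 -1.46  0.07] op 0.0387 gf 31.0
```

Emit:
jog_arm(series=[{"rotation": [0, 0, 0.1], "translation": [0, 0, 0], "hand": -1}, {"rotation": [0, 0, 0.1], "translation": [0, 0, 0.0001], "hand": -1}, {"rotation": [0, 0, 0.1], "translation": [0, 0, 0], "hand": -1}])

```text
time: 19.02
tool_pos: [0.5339, 0.1211, 0.1067]
ee_rot: [0.99, 0.143, 0.002, -0.001]
ft_force: [2.8, 2.3, 5.2]
opening: 0.0387
gripper_force: 31.7
```

```bash
python3 - <<'E'
from h import *
st();im=snap('side','s3.png')
c=im[210:255,235:290];a=cv2.imread('pics/side0.png')[210:255,235:290]
cv2.imwrite('pics/s3c.png',cv2.resize(np.hstack([a,c]),None,fx=7,fy=7,interpolation=cv2.INTER_CUBIC))
E
```

```text
t 19.02 pos [0.5339 0.1211 0.1067] yaw 16.45 zax [ 0.003  0.002 -1.   ] pol 0.0023 66.4
j [-0.14  0.46 -0.25  1.97  0.17  0.72 -1.77] F [2.8 2.3 5.2] M [ 0.53 -0.62  0.81] op 0.0387 gf 31.7
```

View pics/s3c.png

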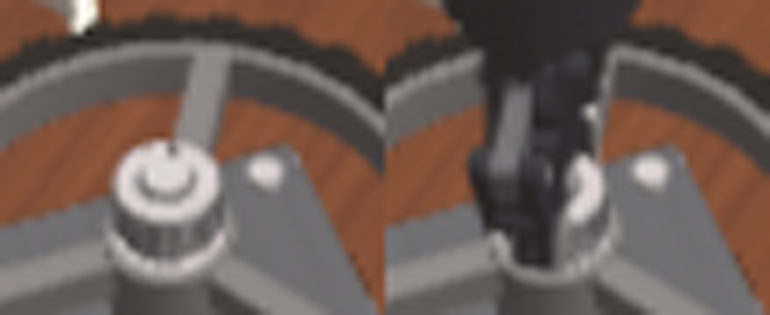

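Mz jumped to 0.81 N m, so the nut is bottomed and the pads have begun to slip. The crop shows the fingers still on the nut. I'll nudge once more and hold to confirm.

Emit:
jog_arm(series=[{"rotation": [0, 0, 0.06], "translation": [0, 0, 0], "hand": -1}, {"rotation": [0, 0, 0], "translation": [0, 0, 0], "hand": -1}, {"rotation": [0, 0, 0], "translation": [0, 0, 0], "hand": -1}, {"rotation": [0, 0, 0], "translation": [0, 0, 0], "hand": -1}])

```text
time: 19.58
tool_pos: [0.5326, 0.1208, 0.1065]
ee_rot: [0.993, 0.115, 0.0, -0.001]
ft_force: [-0.6, 1.9, 6.7]
opening: 0.0388
gripper_force: 32.0
```

```bash
python3 -c "
from h import *
st()"
```

```text
t 19.57 pos [0.5326 0.1208 0.1065] yaw 13.25 zax [ 0.     0.002 -1.   ] pol 0.0019 102.2
j [-0.15  0.46 -0.24  1.97  0.16  0.72 -1.82] F [-0.6  1.9  6.7] M [0.55 0.4  0.37] op 0.0388 gf 32.0
```

The nut is firmly bottomed at yaw 13.2°. Backing off by 1.58 rad.

Emit:
jog_arm(series=[{"rotation": [0, 0, -0.1], "translation": [0, 0, -0.0001], "hand": -1}, {"rotation": [0, 0, -0.15], "translation": [0, 0, -0.0001], "hand": -1}, {"rotation": [0, 0, -0.16], "translation": [0, 0, -0.0001], "hand": -1}, {"rotation": [0, 0, -0.16], "translation": [0, 0, -0.0001], "hand": -1}, {"rotation": [0, 0, -0.16], "translation": [0, 0, -0.0001], "hand": -1}, {"rotation": [0, 0, -0.16], "translation": [0, 0, -0.0001], "hand": -1}, {"rotation": [0, 0, -0.16], "translation": [0, 0, -0.0001], "hand": -1}, {"rotation": [0, 0, -0.16], "translation": [0, 0, -0.0001], "hand": -1}, {"rotation": [0, 0, -0.15], "translation": [0, 0, -0.0001], "hand": -1}, {"rotation": [0, 0, -0.14], "translation": [0, 0, -0.0001], "hand": -1}, {"rotation": [0, 0, -0.1], "translation": [0, 0, 0], "hand": -1}, {"rotation": [0, 0, 0], "translation": [0, 0, 0], "hand": -1}])

```text
time: 21.08
tool_pos: [0.5345, 0.1196, 0.1077]
ee_rot: [0.611, 0.792, 0.002, 0.001]
ft_force: [4.9, 0.1, 5.2]
opening: 0.039
gripper_force: 31.7
```

Emit:
jog_arm(series=[{"rotation": [0, 0, 0], "translation": [0, 0, 0], "hand": -1}, {"rotation": [0, 0, 0], "translation": [0, 0, 0], "hand": -1}, {"rotation": [0, 0, 0], "translation": [0, 0, 0], "hand": -1}, {"rotation": [0, 0, 0], "translation": [0, 0, 0], "hand": -1}])

```text
time: 21.58
tool_pos: [0.5345, 0.1196, 0.1077]
ee_rot: [0.611, 0.791, 0.001, 0.001]
ft_force: [6.2, 0.5, 4.7]
opening: 0.0391
gripper_force: 31.7
```

```bash
python3 - <<'E'
from h import *
st();valve('side');im=snap('side','s4.png')
c=im[180:270,215:305]
cv2.imwrite('pics/s4c.png',cv2.resize(c,None,fx=6,fy=6,interpolation=cv2.INTER_CUBIC))
E
```

```text
t 21.57 pos [0.5345 0.1196 0.1077] yaw 104.62 zax [ 0.003  0.001 -1.   ] pol 0.0016 20.9
j [ 0.15  0.52 -0.62  1.95  0.42  0.79 -0.45] F [6.2 0.5 4.7] M [ 0.   -1.14  0.07] op 0.0391 gf 31.7
side valve px 18 ang 26.9 r 0.09246912850537933
```

View pics/s4c.png

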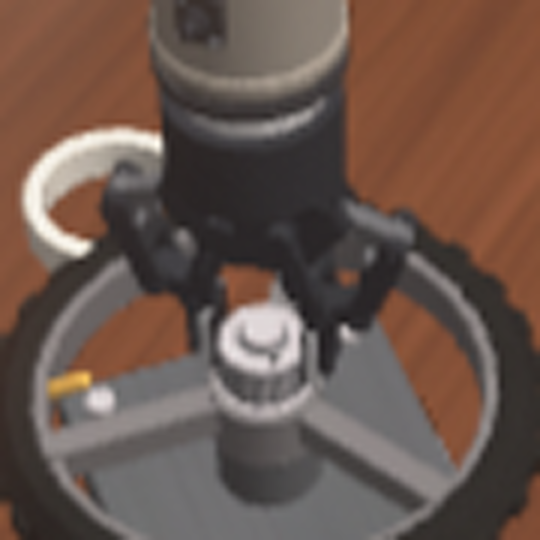

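The fingers hold the nut, and its dot is now visible at crop (275,355). I'll cross-check the backed-off turn from the dot's world angles.

```bash
python3 - <<'E'
from h import *
for uv,z in(((235+170/7,210+148/7),.1117),((215+275/6,180+355/6),.110)):
    c=proj('side',[[.5335,.120,z]])[0];d=ray('side',[uv],z)[0][:2]-[.5335,.120];print(c,np.hypot(*d),np.degrees(np.arctan2(d[1],d[0])))
E
```

```text
[259.56236763 235.68543721] 0.016093253527074233 -57.530409084393014
[259.5856999  236.11252788] 0.011232449353976924 136.769942826897
```

```bash
python3 - <<'E'
from h import *
for f,(u,v),z in(('side0',(259,231),.1117),('s4',(260.8,239.2),.110)):
    g=cv2.imread('pics/%s.png'%f,0).astype(int)
    u,v=round(u),round(v);print(f,u-5,v-5);print(g[v-5:v+5,u-7:u+8])
E
```

```text
side0 254 226
[[ 96  99 100  96  92  91  91  91 106 138 138 139 137 126  97]
 [ 98  99  98  93  91  90  89  95 121 138 138 138 136 123  95]
 [100  98  94  91  90  89  89  99 128 138 138 138 134 113  94]
 [ 98  95  91  91  90  89  89 101 134 138 138 139 134 105  92]
 [ 95  92  96 120 140 180 170 126 165 172 156 137 127 101  93]
 [ 94 119 176 182 193 216 203 119 165 205 196 180 133  96  95]
 [123 189 213 212 212 213 208 175 191 213 212 209 178 127  96]
 [171 219 214 206 214 215 215 216 216 212 202 213 209 180 109]
 [206 214 198 181 216 215 214 215 215 208 176 206 218 206 126]
 [214 208 169 159 218 216 215 215 215 203 147 196 218 207 135]]
s4 256 234
[[194 181 218 217 217 217 216 210 179 215 204 124  40  42  44]
 [181 160 219 218 217 217 217 206 154 207 204 106 107  95  41]
 [167 130 181 205 214 212 197 174 141 196 201  74 125 121  40]
 [188 123 120 151 166 170 158 140 158 205 199  87 114 123  39]
 [217 184 140 121 113 125 137 159 197 213 200  99 115 122  40]
 [220 214 193 183 178 168 106 162 216 214 190  94 113 116  43]
 [183 206 217 215 216 205 147 191 206 181 145  81 113 111  41]
 [117 155 178 186 199 191 167 179 165 129  94  68 112 113  53]
 [ 77  90 113 126 142 143 130 117 120 112  98  60 112 118  94]
 [ 69  80  90  89  90 109 103  94 116 112 100  65 114 123 127]]
```

```bash
python3 - <<'E'
from h import *
for cx in((.5335,.120),(.533,.119),(.534,.121)):
  r=[]
  for uv,z in(((259.15,230.7),.1117),((260.1,239.4),.110)):
    d=ray('side',[uv],z)[0][:2]-cx;r+=[np.hypot(*d).round(4),np.degrees(np.arctan2(d[1],d[0])).round(1)]
  print(cx,r,'theta0-q',np.radians((r[1]-r[3])%360))
E
```

```text
(0.5335, 0.12) [np.float64(0.0177), np.float64(-56.6), np.float64(0.0116), np.float64(126.5)] theta0-q 3.087487446777969
(0.533, 0.119) [np.float64(0.0172), np.float64(-53.4), np.float64(0.0121), np.float64(121.8)] theta0-q 3.225368457685521
(0.534, 0.121) [np.float64(0.0183), np.float64(-59.6), np.float64(0.0111), np.float64(131.7)] theta0-q 2.944370448114434
```

The dot and the tool yaw disagree by about 0.3–0.4 rad on the back-off, possibly from creep in the pads. I have time, so I'll firm up the grip and find the stop again in fine steps to calibrate.

Emit:
jog_arm(series=[{"rotation": [0, 0, 0], "translation": [0, 0, 0], "hand": -1}, {"rotation": [0, 0, 0], "translation": [0, 0, 0], "hand": -1}, {"rotation": [0, 0, 0.1], "translation": [0, 0, 0.0001], "hand": -1}, {"rotation": [0, 0, 0.1], "translation": [0, 0, 0], "hand": -1}, {"rotation": [0, 0, 0.1], "translation": [0, 0, 0.0001], "hand": -1}, {"rotation": [0, 0, 0.1], "translation": [0, 0, 0.0001], "hand": -1}, {"rotation": [0, 0, 0.1], "translation": [0, 0, 0.0001], "hand": -1}, {"rotation": [0, 0, 0.1], "translation": [0, 0, 0], "hand": -1}, {"rotation": [0, 0, 0.1], "translation": [0, 0, 0.0001], "hand": -1}], newtons=60)

```text
time: 22.8
tool_pos: [0.5334, 0.1197, 0.1072]
ee_rot: [0.846, 0.532, 0.001, 0.0]
ft_force: [2.3, -0.3, 8.7]
opening: 0.0381
gripper_force: 59.8
```

```bash
python3 -c "
from h import *
st()"
```

```text
t 22.80 pos [0.5334 0.1197 0.1072] yaw 64.35 zax [ 0.002  0.    -1.   ] pol 0.0008 59.2
j [ 0.02  0.49 -0.45  1.96  0.3   0.76 -1.05] F [ 2.3 -0.3  8.7] M [ 0.05 -0.22  0.07] op 0.0381 gf 59.8
```

Emit:
jog_arm(series=[{"rotation": [0, 0, 0.1], "translation": [0, 0, 0.0001], "hand": -1}, {"rotation": [0, 0, 0.1], "translation": [0, 0, 0.0001], "hand": -1}, {"rotation": [0, 0, 0.1], "translation": [0, 0, 0], "hand": -1}])

```text
time: 23.18
tool_pos: [0.533, 0.12, 0.107]
ee_rot: [0.916, 0.4, 0.001, -0.0]
ft_force: [0.6, 1.9, 8.9]
opening: 0.0378
gripper_force: 59.9
```

```bash
python3 -c "
from h import *
st()"
```

```text
t 23.18 pos [0.533 0.12  0.107] yaw 47.17 zax [ 0.001  0.001 -1.   ] pol 0.001 88.6
j [-0.03  0.48 -0.38  1.96  0.25  0.74 -1.31] F [0.6 1.9 8.9] M [ 0.24 -0.01  0.07] op 0.0378 gf 59.9
```

Emit:
jog_arm(series=[{"rotation": [0, 0, 0.1], "translation": [0, 0, 0.0001], "hand": -1}, {"rotation": [0, 0, 0.1], "translation": [0, 0, 0], "hand": -1}])

```text
time: 23.42
tool_pos: [0.5328, 0.1202, 0.1069]
ee_rot: [0.952, 0.307, 0.001, -0.0]
ft_force: [0.5, 0.8, 8.9]
opening: 0.0387
gripper_force: 60.0
```

```bash
python3 -c "
from h import *
st()"
```

```text
t 23.43 pos [0.5328 0.1202 0.1069] yaw 35.72 zax [ 0.001  0.001 -1.   ] pol 0.0013 98.2
j [-0.07  0.47 -0.33  1.97  0.22  0.74 -1.48] F [0.5 0.8 8.9] M [0.33 0.09 0.17] op 0.0387 gf 60.0
```

Emit:
jog_arm(series=[{"rotation": [0, 0, 0.05], "translation": [0, 0, 0], "hand": -1}])

```text
time: 23.55
tool_pos: [0.5328, 0.1203, 0.1068]
ee_rot: [0.959, 0.283, 0.0, -0.0]
ft_force: [-1.1, 2.3, 8.6]
opening: 0.0378
gripper_force: 60.0
```

```bash
python3 -c "
from h import *
st()"
```

```text
t 23.55 pos [0.5328 0.1203 0.1068] yaw 32.92 zax [ 0.001  0.001 -1.   ] pol 0.0013 100.8
j [-0.08  0.47 -0.32  1.97  0.21  0.73 -1.52] F [-1.1  2.3  8.6] M [0.34 0.09 0.06] op 0.0378 gf 60.0
```

Emit:
jog_arm(series=[{"rotation": [0, 0, 0.05], "translation": [0, 0, 0], "hand": -1}])

```text
time: 23.68
tool_pos: [0.5327, 0.1203, 0.1068]
ee_rot: [0.966, 0.26, 0.0, -0.0]
ft_force: [0.3, 1.8, 9.1]
opening: 0.0379
gripper_force: 60.0
```

```bash
python3 -c "
from h import *
st()"
```

```text
t 23.68 pos [0.5327 0.1203 0.1068] yaw 30.09 zax [ 0.001  0.001 -1.   ] pol 0.0014 102.6
j [-0.09  0.47 -0.31  1.97  0.2   0.73 -1.57] F [0.3 1.8 9.1] M [0.41 0.1  0.06] op 0.0379 gf 60.0
```

Emit:
jog_arm(series=[{"rotation": [0, 0, 0.05], "translation": [0, 0, 0], "hand": -1}])

```text
time: 23.8
tool_pos: [0.5327, 0.1204, 0.1068]
ee_rot: [0.972, 0.235, 0.0, -0.001]
ft_force: [-0.4, 1.8, 8.5]
opening: 0.0384
gripper_force: 60.0
```

```bash
python3 -c "
from h import *
st()"
```

```text
t 23.80 pos [0.5327 0.1204 0.1068] yaw 27.23 zax [ 0.     0.001 -1.   ] pol 0.0015 102.5
j [-0.1   0.47 -0.3   1.97  0.2   0.73 -1.61] F [-0.4  1.8  8.5] M [0.45 0.09 0.13] op 0.0384 gf 60.0
```

Emit:
jog_arm(series=[{"rotation": [0, 0, 0.05], "translation": [0, 0, 0], "hand": -1}, {"rotation": [0, 0, 0.05], "translation": [0, 0, 0], "hand": -1}])

```text
time: 24.05
tool_pos: [0.5327, 0.1206, 0.1067]
ee_rot: [0.982, 0.187, 0.0, -0.001]
ft_force: [0.4, 2.4, 8.6]
opening: 0.0379
gripper_force: 59.9
```

```bash
python3 -c "
from h import *
st()"
```

```text
t 24.05 pos [0.5327 0.1206 0.1067] yaw 21.51 zax [ 0.     0.001 -1.   ] pol 0.0016 102.2
j [-0.12  0.47 -0.27  1.97  0.18  0.73 -1.69] F [0.4 2.4 8.6] M [0.57 0.16 0.04] op 0.0379 gf 59.9
```

Emit:
jog_arm(series=[{"rotation": [0, 0, 0.05], "translation": [0, 0, 0], "hand": -1}])

```text
time: 24.18
tool_pos: [0.5326, 0.1206, 0.1067]
ee_rot: [0.987, 0.162, 0.0, -0.001]
ft_force: [-0.7, 3.6, 8.3]
opening: 0.0382
gripper_force: 59.9
```

```bash
python3 -c "
from h import *
st()"
```

```text
t 24.18 pos [0.5326 0.1206 0.1067] yaw 18.64 zax [ 0.     0.001 -1.   ] pol 0.0017 103.3
j [-0.13  0.46 -0.26  1.97  0.17  0.73 -1.74] F [-0.7  3.6  8.3] M [0.65 0.13 0.05] op 0.0382 gf 59.9
```

Emit:
jog_arm(series=[{"rotation": [0, 0, 0.05], "translation": [0, 0, 0], "hand": -1}])

```text
time: 24.3
tool_pos: [0.5326, 0.1207, 0.1067]
ee_rot: [0.991, 0.137, 0.0, -0.001]
ft_force: [0.1, 3.4, 7.5]
opening: 0.0386
gripper_force: 59.9
```

```bash
python3 -c "
from h import *
st()"
```

```text
t 24.30 pos [0.5326 0.1207 0.1067] yaw 15.78 zax [ 0.     0.002 -1.   ] pol 0.0018 103.8
j [-0.14  0.46 -0.25  1.97  0.16  0.72 -1.78] F [0.1 3.4 7.5] M [0.64 0.08 0.11] op 0.0386 gf 59.9
```

Emit:
jog_arm(series=[{"rotation": [0, 0, 0.05], "translation": [0, 0, 0], "hand": -1}, {"rotation": [0, 0, 0.05], "translation": [0, 0, 0], "hand": -1}])

```text
time: 24.55
tool_pos: [0.5326, 0.1209, 0.1067]
ee_rot: [0.996, 0.089, 0.0, -0.001]
ft_force: [-0.6, 1.9, 7.5]
opening: 0.0376
gripper_force: 59.9
```

```bash
python3 -c "
from h import *
st()"
```

```text
t 24.55 pos [0.5326 0.1209 0.1067] yaw 10.24 zax [ 0.001  0.001 -1.   ] pol 0.002 102.9
j [-0.16  0.46 -0.22  1.97  0.15  0.72 -1.86] F [-0.6  1.9  7.5] M [0.59 0.12 1.44] op 0.0376 gf 59.9
```

Emit:
jog_arm(series=[{"rotation": [0, 0, 0.05], "translation": [0, 0, 0], "hand": -1}])

```text
time: 24.68
tool_pos: [0.5305, 0.1208, 0.1063]
ee_rot: [0.998, 0.064, -0.002, -0.0]
ft_force: [-5.8, 1.8, 17.0]
opening: 0.0378
gripper_force: 60.9
```

```bash
python3 -c "
from h import *
st()"
```

```text
t 24.68 pos [0.5305 0.1208 0.1063] yaw 7.3 zax [-0.004  0.    -1.   ] pol 0.0031 144.9
j [-0.17  0.46 -0.21  1.98  0.14  0.72 -1.91] F [-5.8  1.8 17. ] M [0.42 1.25 0.07] op 0.0378 gf 60.9
```

The stop came at yaw of about 12°, so the earlier back-off really was about 1.6 rad and the dot estimate was the faulty one. The nut is bottomed again at yaw 7.3°, so I'll back off 1.58 rad with the firm grip.

Emit:
jog_arm(series=[{"rotation": [0, 0, -0.1], "translation": [0, 0, -0.0001], "hand": -1}, {"rotation": [0, 0, -0.15], "translation": [0, 0, -0.0001], "hand": -1}, {"rotation": [0, 0, -0.16], "translation": [0, 0, -0.0001], "hand": -1}, {"rotation": [0, 0, -0.16], "translation": [0, 0, -0.0001], "hand": -1}, {"rotation": [0, 0, -0.16], "translation": [0, 0, -0.0001], "hand": -1}, {"rotation": [0, 0, -0.16], "translation": [0, 0, -0.0001], "hand": -1}, {"rotation": [0, 0, -0.16], "translation": [0, 0, -0.0001], "hand": -1}, {"rotation": [0, 0, -0.16], "translation": [0, 0, -0.0001], "hand": -1}, {"rotation": [0, 0, -0.15], "translation": [0, 0, -0.0001], "hand": -1}, {"rotation": [0, 0, -0.14], "translation": [0, 0, -0.0001], "hand": -1}, {"rotation": [0, 0, -0.08], "translation": [0, 0, 0], "hand": -1}, {"rotation": [0, 0, 0], "translation": [0, 0, 0], "hand": -1}])

```text
time: 26.18
tool_pos: [0.5345, 0.1174, 0.1077]
ee_rot: [0.658, 0.753, 0.0, 0.002]
ft_force: [5.1, -4.9, 6.7]
opening: 0.038
gripper_force: 60.0
```

Emit:
jog_arm(series=[{"rotation": [0, 0, 0], "translation": [0, 0, 0], "hand": -1}, {"rotation": [0, 0, 0], "translation": [0, 0, 0], "hand": -1}, {"rotation": [0, 0, 0], "translation": [0, 0, 0], "hand": -1}, {"rotation": [0, 0, 0], "translation": [0, 0, 0], "hand": -1}])

```text
time: 26.68
tool_pos: [0.5346, 0.1174, 0.1078]
ee_rot: [0.658, 0.753, 0.0, 0.002]
ft_force: [5.3, -5.5, 6.9]
opening: 0.038
gripper_force: 60.0
```

```bash
python3 - <<'E'
from h import *
st();valve('side');im=snap('side','s5.png')
g=cv2.imread('pics/s5.png',0).astype(int);print(g[229:244,250:270])
E
```

```text
t 26.68 pos [0.5346 0.1174 0.1078] yaw 97.65 zax [ 0.003 -0.002 -1.   ] pol 0.0022 -45.6
j [ 0.13  0.52 -0.59  1.95  0.4   0.79 -0.55] F [ 5.3 -5.5  6.9] M [-0.91 -1.03  0.04] op 0.038 gf 60.0
side valve px 18 ang 26.9 r 0.09246912850537933
[[ 66  54  48  50  72  91  91  89  90 102 135 130  67  50  37  40  51  54
   57  59]
 [139  51  45  49  72  94 106 125 133 152 158 145 115  87  37  38  43  48
   56  59]
 [127  46  44  60 121 179 179 189 192 198 194 188 182 150  37  38  37  42
   53  54]
 [ 66  45  60 121 188 216 215 216 215 215 215 212 211 189  89  38  38  40
   48  48]
 [ 63  58 118 188 211 204 216 217 217 218 218 213 202 209 168  38  41  41
   44  50]
 [ 63  90 188 210 193 181 217 217 216 217 217 210 179 213 182  67  41  46
   40  48]
 [ 75 111 213 208 180 159 219 218 218 217 217 206 154 196 145 109  75  56
   38  42]
 [ 89 135 213 208 166 130 181 205 214 212 197 173 141 181 120 113  97  77
   38  41]
 [ 88 132 218 213 187 122 120 151 166 170 158 140 159 191 116  94 101  89
   38  42]
 [ 91 110 200 219 216 184 140 121 113 125 133 141 198 202 116  87 101  89
   39  41]
 [ 97  89 151 209 220 217 194 183 177 171 124 118 199 208 139  88 101  89
   46  41]
 [108  92 101 156 184 207 215 215 215 211 185 174 190 179 135  88 104 106
   47  42]
 [123  98  70  91 120 152 176 182 195 199 188 176 161 123 109  87 106 117
   40  49]
 [136 118  66  75  89  91 108 124 145 147 134 126 109  95  96  80 111 134
   52  62]
 [145 151  68  75  80  80  79  94 106  97 108 117  90  93 102  88 113 144
  108  95]]
```

The tool turned 90.4° back from the stop, and the dot sits within about 0.1 rad of the earlier, verified position. The wheel valve is unchanged, the grip is 60 N and nothing is moving. Handing in.

```bash
python3 -c "
from plant import bot
print(bot.sign_off())"
```

```text
the job is handed in; nothing more can be done
None
```

I handed the job in at about 27 s, and the sign-off gave no verdict: the wheel is one full clockwise turn round, and the nut was bottomed, backed off about 1.58 rad (by the wrist's turn; the dot check was too rough to confirm it) and is still gripped at 60 N.

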